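# Turn a flat bar over against the step of a turn-over jig

## Robot

A 7-joint arm with a two-finger parallel gripper is mounted at the origin on a cart in front of the work surface, level with it; the furniture and walls round the work are solid. World frame = base frame: x ahead of the robot, y to its left, z up, the work surface at z = 0. Lengths are in mm, angles in rad, forces in N, time in s.
With the tool pointing down it reaches from about 400 to 750 mm from the base axis. Payload 19.5 kg.
Tool frame: the origin (TCP) lies at the very end of the fingers, on their centre line; the grasp point (between the pads) lies 19 mm behind it; z points along the fingers, y is the direction in which the jaws open and shut (so a half turn about z gives the same grasp; the last joint's range is limited). The gripper opens to 85 mm and grips with 20 to 120 N. Pads are 22 mm wide; open, the fingers measure 114 mm over their backs; the gripper's body (76 mm by 85 mm) begins 54 mm behind the grasp point. The pads swing forward as they close: fully open they stand 13 mm farther back than shut.
Start: joints at [-1.218, 0.707, -0.028, 1.485, 0.022, 0.951, -0.075], TCP at [221.144, 530.745, 231.268] pointing down, gripper open.
Joint ranges: [-2.71, 2.71], [-0.32, 2.16], [-1.57, 1.52], [0, 2.45], [-1.46, 4.6], [0, 2.02], [-2.83, 2.83]. Speed limits (rad/s): [1.89, 1.89, 2.57, 2.57, 3.01, 3.01, 3.01].

## Interface

Orientations are given as a unit quaternion [x, y, z, w].
In Python, from plant import robot gives the robot as it stands.
- The arm moves only by the shell command python3 -m handwheel 'ROWS'. ROWS is text: rows parted by semicolons, each of 7 numbers parted by spaces: the shift along the tool's x, y, z in m, then the turn, a rotation vector about the tool's x, y, z in rad, then the opening, from -1 (shut) to 1 (fully open). In form: tx ty tz ax ay az fingers; .... A call has 1 to 12 rows; each row is the pose to reach, as a shift and turn from the pose measured when the call began, along the tool's axes at that moment; what a row does not reach only later rows make up. A row lasts 1/10 s, in which the tool goes at most 50 mm and 8.59 degrees, less where a joint would pass 70% of its speed; a pose out of reach is approached as far as the arm can. A call with a gripper value outside its range is refused whole. The fingers move at their own pace and stop on an object; the grip force is fixed at half the most. Time passes only in rows, so rows that repeat a pose let the fingers close. It gives the time, the measured TCP pose, the force and the opening at its end, in the units of the state.
- robot.get_state(): the state, without advancing time (a new reading comes with each control period).
- robot.capture(name): name is "scene" or "top" or "wrist"; returns a dict with "pixels" (384x512x3 uint8, red, green, blue), "z_map" (384x512 float32, mm along the optical axis (not along the pixel's ray), 0 where there is no reading), "intrinsics" (3x3 intrinsics, pixels), "extrinsics" (4x4, takes a point from camera to world coordinates). Camera axes: x right, y down, z forward; pixel columns grow to the right and rows downward; lengths in mm; the calibration is good to about 2 mm. The wrist camera is an equidistant fisheye: a pixel r from the principal point sees the ray r / f radians off the axis. A picture is of the moment at which its call begins.
- robot.job_done(): hands the job in, once; it reports no verdict.
The state is a dict: "time": time; "joints": joint angles; "dq": joint speeds; "tau": joint torques, N m; "eef_pos": TCP position; "ee_rot": TCP orientation; "contact_force": force on the tool from outside, world axes, zero at the start; "moment": the same for the moment, N m; "gripper_width": opening from 0.0 (shut) to 1.0 (fully open).
Only numpy, scipy, OpenCV 4.12 (cv2) and the standard library are available. Lean on these libraries where they do the work, as an engineer would, in place of code of your own. Each camera call takes 0.05 s, during which the arm holds its last target.

## Task

Turn the flat steel bar over for work on its other side, using the fingertips only: push it down the sloped ribs of the jig against the step until it tips up and flips over onto the flat deck, then push it along the deck until its long edge sits flush against the back rail. Never grip it or lift it off the jig, do not shove hard, leave the things standing round it alone, and finish clear of it.

Things in the scene. Friction and masses are not known exactly. Their poses are not given: they have to be found in the camera images.
- bar: loose flat dark steel bar, 55 (its x) x 150 (y) x 10 mm (z), about 0.6 kg. Origin: centre of the large face that is underneath at the start; z points out of the other large face: 22 degrees off up at the start, straight down once turned over (the origin is then on top). Starts on the jig's sloped ribs, long side across, 5 to 15 mm short of the step, near edge raised
- jig: fixed turn-over jig, 205 (its x) x 190 mm. Origin: on the bench, mid-width, straight below the lip of the step; +x is the working direction (down the ribs, over the step, to the back rail), z up. Base plate 8 mm thick. Two steel ribs, 16 mm wide, centred at y +-52 mm; between them 88 mm are open down to the base plate, so a fingertip can pass
- step_foot (a point): foot of the step, mid-width, 16 mm above the bench; axes as the jig's. From here the ribs rise towards -x at 22 degrees, over 56 mm, and the step rises 14 mm upright. With the bar against it, the bar's near lower edge is about 57 mm away and 38 mm above the bench. Upright, that edge is 76 mm high, 10 mm short of the step: a finger must rise with it on an arc; pushing level jams
- step_lip (a point): upper edge of the step, mid-width, 30 mm above the bench; axes as the jig's. The flat deck runs from here 80 mm in +x to the back rail. Once pushed just past upright the bar falls onto the deck by itself, its near part overhanging the lip by up to 15 mm
- rail_face (a point): foot of the back rail's front face, mid-width, 30 mm above the bench, 80 mm in +x from the lip; axes as the jig's. The rail stands 14 mm above the deck. The bar, 10 mm thick, is pushed against it by a fingertip about 5 mm above the deck
- ferrule: a standing pale pipe ferrule (short tube with a collar at its foot), 44 mm across, 55 mm tall, beside the jig on its +y side; origin: centre of its underside
- nozzle: a standing brass-coloured gas nozzle, 26 mm across, 56 mm tall, beside the jig on its -y side; origin: centre of its underside
- mug: a grey mug, 92 mm tall, at the back right; origin: centre of its underside
- tape: a yellow tape measure, 72x79x36 mm, at the front right; origin: centre of its underside
- pipe_clamp: a ring-shaped tube clamp lying flat, 54x73x14 mm, at the front left; origin: centre of its underside
- tin: a round green tin with a white lid, 69 mm across, 46 mm tall, to the right; origin: centre of its underside

How it is judged (in metres and radians):
On the way, in this order (a step that is already met when the one before it is completed fails the run):
1. the bar is pushed up on edge on the jig by the fingers (angle between bar's own z axis and vertical between 0.8 and 2.2 rad and contact force between the fingers and bar above 0.1 N), for 0.05 s.
2. the bar lies turned over (angle between bar's own z axis and vertical above 3 rad), for 0.1 s.
At the end, for the whole second after the job is handed in: The bar lies flat on the deck, turned over (within 5 degrees), its long edge within 4 mm of the back rail and parallel to it within 3 degrees, centred across the jig within 45 mm, at rest and released (angle between bar's own z axis and vertical above 3.05 rad and x of bar in the frame of jig between 0.0485 and 0.056 m and y of bar in the frame of jig between -0.045 and 0.045 m and z of bar in the frame of jig between 0.036 and 0.044 m and angle between the y axis of bar and the y axis of jig, either way round below 0.05 rad); the robot touches nothing.
It fails at once if the bar is lifted clear (the centre of the face that began underneath above 70 mm; flipping on the step takes it to about 50 mm) (height (world z) of bar above 0.07 m).
It fails at once if the bar is shoved or squeezed with more than 40 N (contact force between the fingers and bar above 40 N).
It fails at once if one of the things standing round the jig is moved more than 25 mm (distance of any of ferrule, nozzle, mug, tape, pipe_clamp, tin from where it was at the start of the episode above 0.025 m).
It also fails if it takes over 51 s, if anything falls off the work surface, if the arm or the gripper's body presses on something with over 40 N, if the wrist force passes 120 N, or if a joint passes its speed limit or range.

## Working session

There is one attempt and no reset: what is moved stays moved. The work goes in short steps, Python scripts to look and compute and a shell command to move; the robot and the scene stay as the last step left them, time stands still between calls to the robot, and variables do not carry over. Pictures are saved under pics/ and viewed, and the job is handed in when it is done.

```bash
ls; mkdir -p pics
python3 - <<'E'
from plant import robot
import cv2,numpy as np
s=robot.get_state()
for k in s: print(k,s[k])
for n in ["scene","top","wrist"]:
    c=robot.capture(n)
    cv2.imwrite(f"pics/{n}0.png",c["pixels"][:,:,::-1])
    np.savez(f"{n}0.npz",**c)
    print(n,c["intrinsics"],c["extrinsics"])
E
```

```text
pics
time 0.0
joints [-1.21769931  0.70707847 -0.02762615  1.48496933  0.02198362  0.95090557
 -0.07548316]
dq [ 3.76858012e-04  6.85066225e-04  3.98464658e-04 -1.08321208e-04
  4.04049514e-04  4.50041740e-04 -7.66231475e-05]
tau [-2.27517725e-03 -8.83192492e+01  1.23373121e+00 -2.36152303e+01
  1.68060302e-02  6.81251840e-03 -5.93984782e-05]
eef_pos [221.05257625 530.53846441 230.84845071]
ee_rot [ 1.96112205e-01  9.80581319e-01 -5.20601032e-04 -9.68606734e-05]
contact_force [ 0.52674926  0.21462085 -0.76801893]
moment [-0.04192872  0.04381258  0.05326906]
gripper_width 1.0004035378456266
scene [[447.0621787    0.         257.48025156]
 [  0.         447.0621787  190.88867782]
 [  0.           0.           1.        ]] [[ 8.99857995e-01 -2.50727122e-01  3.56919458e-01  1.38174521e+02]
 [-4.35721824e-01 -4.79092891e-01  7.61981951e-01 -7.73361112e+02]
 [-2.00519667e-02 -8.41193148e-01 -5.40362847e-01  6.23107200e+02]
 [ 0.00000000e+00  0.00000000e+00  0.00000000e+00  1.00000000e+00]]
top [[409.38213189   0.         266.3693039 ]
 [  0.         409.38213189 181.41844533]
 [  0.           0.           1.        ]] [[-1.81964546e-02 -9.93985619e-01  1.07988321e-01  4.20622250e+02]
 [-9.99830839e-01  1.78004353e-02 -4.63012856e-03  4.10215650e+01]
 [ 2.68004208e-03 -1.08054306e-01 -9.94141381e-01  1.01649397e+03]
 [ 0.00000000e+00  0.00000000e+00  0.00000000e+00  1.00000000e+00]]
wrist [[297.31863964   0.         250.31356774]
 [  0.         297.31863964 192.66676314]
 [  0.           0.           1.        ]] [[ 3.85089337e-01  8.89210916e-01  2.47002324e-01  1.58546663e+02]
 [ 9.22879146e-01 -3.70885878e-01 -1.03623103e-01  5.56087684e+02]
 [-5.33120931e-04  2.67857446e-01 -9.63458408e-01  3.74102332e+02]
 [ 0.00000000e+00  0.00000000e+00  0.00000000e+00  1.00000000e+00]]
```

View pics/scene0.png

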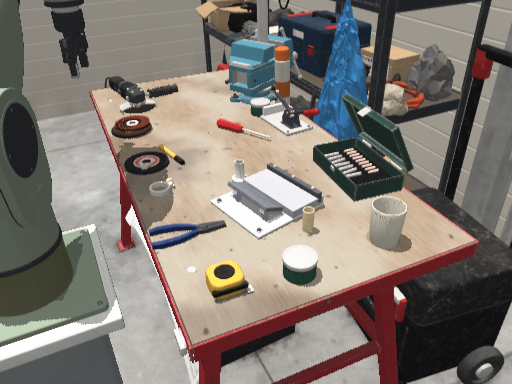

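View pics/top0.png

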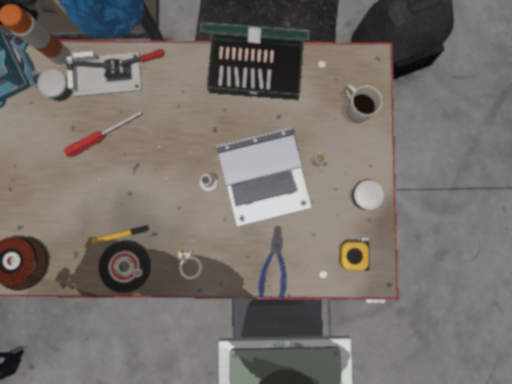

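The jig is near the top-image centre (about 265,175), yawed slightly, with the bar the dark rectangle at about (263,190). The nozzle is at (320,158) and the ferrule at (208,181). I'll enlarge it.

Run:
```python
import cv2,numpy as np
c=np.load("top0.npz");im=c["pixels"][115:235,190:340][:,:,::-1]
cv2.imwrite("pics/topcrop.png",cv2.resize(im,None,fx=5,fy=5,interpolation=cv2.INTER_CUBIC))
c=np.load("scene0.npz");im=c["pixels"][145:245,195:335][:,:,::-1]
cv2.imwrite("pics/scenecrop.png",cv2.resize(im,None,fx=5,fy=5,interpolation=cv2.INTER_CUBIC))
```

```text
(no output)
```

View pics/topcrop.png

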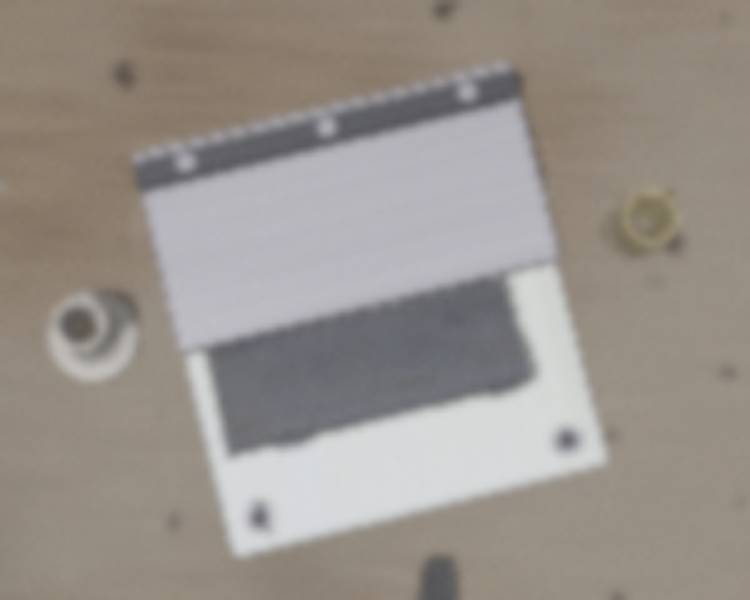

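View pics/scenecrop.png

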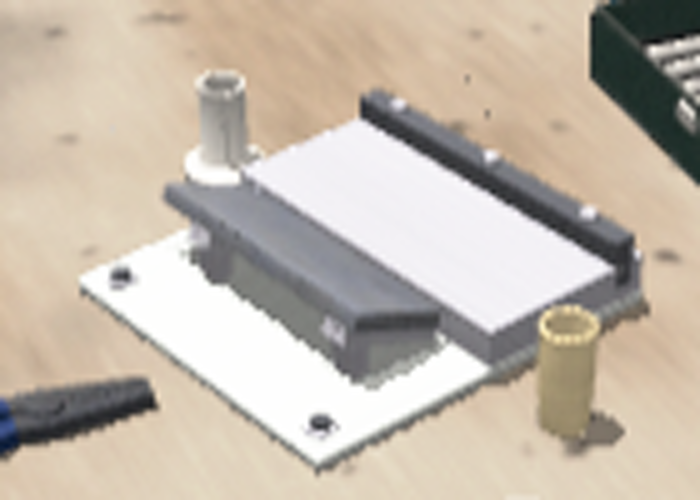

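The scene shot confirms the near edge is raised and the bar sits on two ribs. In the top crop I read these points:
- Lip: (182,350) to (555,262)
- Rail top front edge: (143,190) to (520,100)
- Plate near corners: (237,555) and (605,462)
- Bar near upper edge: (230,455) to (535,380)

```bash
cat > h.py <<'E'
import numpy as np
def load(n): return np.load(n)
def plane(c,u,v,z):
    K,T=c["intrinsics"],c["extrinsics"]
    d=T[:3,:3]@np.linalg.inv(K)@np.array([u,v,1.]);o=T[:3,3]
    return o+d*(z-o[2])/d[2]
def depthpt(c,u,v):
    K,T=c["intrinsics"],c["extrinsics"]
    z=c["z_map"][int(round(v)),int(round(u))]
    return T[:3,:3]@(np.linalg.inv(K)@np.array([u,v,1.])*z)+T[:3,3]
E
python3 - <<'E'
from h import *
np.set_printoptions(precision=1,suppress=True)
c=load("top0.npz")
def cr(x,y): return (x+.5)/5-.5+190,(y+.5)/5-.5+115
P={}
for n,x,y,z in [("lipL",182,350,30),("lipR",555,262,30),("railL",143,190,44),("railR",520,100,44),("plL",237,555,8),("plR",605,462,8),("noz",651,218,56),("fer",78,325,55),("barnL",230,455,45),("barnR",535,382,45),("deckmid",350,220,30)]:
    P[n]=plane(c,*cr(x,y),z); print(n,P[n],depthpt(c,*cr(x,y)))
lm=(P["lipL"]+P["lipR"])/2
for a,b in [("lipL","lipR"),("railL","railR"),("plL","plR"),("barnL","barnR")]:
    d=P[a]-P[b]; print(a,np.linalg.norm(d),np.degrees(np.arctan2(-d[0],d[1])),(P[a]+P[b])/2)
yaw=np.arctan2(-(P["plL"]-P["plR"])[0],(P["plL"]-P["plR"])[1])
R=np.array([[np.cos(yaw),-np.sin(yaw)],[np.sin(yaw),np.cos(yaw)]])
for n in P: print(n,"jig",R.T@(P[n][:2]-lm[:2]),P[n][2])
# second view
c=load("scene0.npz")
def cs(x,y): return (x+.5)/5-.5+195,(y+.5)/5-.5+145
for n,x,y,z in [("lipR",490,332,30),("lipL",245,183,30),("plR",318,468,8),("plL",80,282,8),("barnR",350,322,45),("barnL",165,188,45),("barFarR",440,318,28),("nozbase",565,435,0),("ferbase",222,160,0)]:
    p=plane(c,*cs(x,y),z); print("scene",n,p,depthpt(c,*cs(x,y)),R.T@(p[:2]-lm[:2]))
E
```

```text
lipL [521.8 134.3  30. ] [524.6 136.9   2.1]
lipR [561.6 -47.5  30. ] [566.1 -50.4  -2. ]
railL [598.1 151.2  44. ] [605.7 155.9   2.5]
railR [639.  -31.5  44. ] [648.8 -34.7   0.6]
plL [422.6 110.2   8. ] [422.7 110.8  -0.2]
plR [464.9 -71.4   8. ] [465.2 -72.2   0.6]
noz [578.2 -91.4  56. ] [585.4 -97.5  11.6]
fer [532. 181.  55.] [538.6 189.3  -2.2]
barnL [469.8 110.5  45. ] [470.1 111.   38. ]
barnR [501.9 -35.1  45. ] [504.9 -37.9   9.4]
deckmid [584.   51.9  30. ] [584.   51.9  30.2]
lipL 186.11302636719492 12.34725425313719 [541.7  43.4  30. ]
railL 187.15609464204732 12.631272923705836 [618.6  59.8  44. ]
plL 186.45784206399102 13.090522047872446 [443.8  19.4   8. ]
barnL 149.07079625519188 12.445683240651874 [485.8  37.7  45. ]
lipL jig [ 1.2 93. ] 30.0
lipR jig [ -1.2 -93. ] 30.0
railL jig [79.4 92.2] 44.0
railR jig [ 77.9 -95. ] 44.0
plL jig [-100.8   92. ] 8.0
plR jig [-100.8  -94.4] 8.0
noz jig [   5.  -139.5] 56.0
fer jig [ 21.7 136.2] 55.0
barnL jig [-54.8  81.6] 45.0
barnR jig [-56.5 -67.4] 45.0
deckmid jig [43.2 -1.3] 30.0
scene lipR [564.1 -50.9  30. ] [564.8 -49.8  29. ] [  0.4 -96.9]
scene lipL [518.5 120.4  30. ] [518.  119.1  30.8] [-5.1 80.3]
scene plR [462.5 -78.9   8. ] [464.6 -74.3   3.9] [-104.9 -101.2]
scene plL [421.7 106.2   8. ] [420.5 102.5  10.6] [-102.6   88.3]
scene barnR [501.4 -33.4  45. ] [501.  -34.2  45.6] [-56.7 -65.7]
scene barnL [471.8 111.9  45. ] [470.5 108.5  47.3] [-52.5  82.6]
scene barFarR [550.5 -28.1  28. ] [555.3 -19.5  21.1] [ -7.6 -71.6]
scene nozbase [575.9 -99.6   0. ] [ 573.3 -103.7    3.7] [   0.9 -147.1]
scene ferbase [536.5 193.3   0. ] [526.8 169.6  15.3] [ 28.9 147.2]
```

```bash
cat >> h.py <<'E'
from scipy.spatial.transform import Rotation as Ro
O=np.array([541.3,42.8,0.]);YAW=np.radians(12.8)
J=np.array([[np.cos(YAW),-np.sin(YAW),0],[np.sin(YAW),np.cos(YAW),0],[0,0,1]])
def now():
    from plant import robot
    s=robot.get_state(); R=Ro.from_quat(s["ee_rot"]); p=np.array(s["eef_pos"])
    q=J.T@(p-O); a=J.T@R.as_matrix()
    print("t %.1f jig xyz %s tilt %.1f yz-err %.2f,%.2f F(jig) %s w %.2f"%(s["time"],q.round(1),np.degrees(np.arctan2(a[0,2],-a[2,2])),a[0,1],a[2,1],(J.T@np.array(s["contact_force"])).round(1),s["gripper_width"]))
    return p,R
def rows(*T):
    p,R=now()
    for x,y,z,t in T:
        t=np.radians(t); zz=np.array([np.sin(t),0,-np.cos(t)]);yy=np.array([0,1,0.]);G=np.c_[np.cross(yy,zz),yy,zz]
        w=O+J@np.array([x,y,z]); d=R.inv().apply(w-p)/1000; rv=(R.inv()*Ro.from_matrix(J@G)).as_rotvec()
        print((x,y,z,round(np.degrees(t))),"%.4f %.4f %.4f %.4f %.4f %.4f"%(*d,*rv))
E
python3 -c "
from h import *
rows((-105,5,150,0),(-105,5,150,30))"
```

```text
t 0.1 jig xyz [-204.2  546.6  231. ] tilt -0.0 yz-err 0.58,-0.00 F(jig) [-0.3 -0.1 -0.3] w 1.00
(-105, 5, 150, 0) -0.3947 -0.3838 0.0813 -0.0008 -0.0002 -0.6182
(-105, 5, 150, 30) -0.3947 -0.3838 0.0813 -0.1625 -0.5069 -0.6037
```

```bash
python3 -m handwheel '-0.10 -0.10 0 0 0 -0.15 -0.29; -0.20 -0.20 0.02 0 0 -0.30 -0.29; -0.30 -0.29 0.04 0 0 -0.45 -0.29; -0.30 -0.29 0.04 0 0 -0.45 -0.29; -0.395 -0.384 0.08 0 0 -0.618 -0.29; -0.395 -0.384 0.08 0 0 -0.618 -0.29; -0.395 -0.384 0.08 0 0 -0.618 -0.29; -0.395 -0.384 0.08 0 0 -0.618 -0.29; -0.395 -0.384 0.08 0 0 -0.618 -0.29; -0.395 -0.384 0.08 0 0 -0.618 -0.29; -0.395 -0.384 0.08 0 0 -0.618 -0.29; -0.395 -0.384 0.08 0 0 -0.618 -0.29'
python3 -c "
from h import *
rows((-105,5,150,0),(-105,5,150,30))"
```

```text
time: 1.35
eef_pos: [438.9, 18.7, 150.2]
ee_rot: [-0.108, 0.994, -0.001, -0.001]
contact_force: [-0.8, 1.6, -0.4]
gripper_width: 0.354
t 1.4 jig xyz [-105.2   -0.8  150.2] tilt -0.1 yz-err 0.01,-0.00 F(jig) [-0.5  1.7 -0.4] w 0.35
(-105, 5, 150, 0) -0.0002 0.0058 0.0002 -0.0023 -0.0019 -0.0075
(-105, 5, 150, 30) -0.0002 0.0058 0.0002 -0.0042 -0.5255 -0.0067
```

Next I'll tilt 30° and use the pause to refine the jig pose with the wrist camera.

```bash
python3 -m handwheel '0 0.006 0 0 -0.15 -0.007 -0.29; 0 0.006 0 0 -0.30 -0.007 -0.29; 0 0.006 0 0 -0.45 -0.007 -0.29; 0 0.006 0 -0.004 -0.525 -0.007 -0.29; 0 0.006 0 -0.004 -0.525 -0.007 -0.29; 0 0.006 0 -0.004 -0.525 -0.007 -0.29; 0 0.006 0 -0.004 -0.525 -0.007 -0.29'
python3 - <<'E'
from h import *
rows((-95,5,60,30),(-88,5,22,30))
from plant import robot
import cv2
for n in ["wrist","top"]:
    c=robot.capture(n); np.savez(n+"1.npz",**c); cv2.imwrite(f"pics/{n}1.png",c["pixels"][:,:,::-1])
print(robot.get_state()["joints"])
E
```

```text
time: 2.05
eef_pos: [481.9, 13.6, 244.1]
ee_rot: [-0.111, 0.967, 0.033, 0.225]
contact_force: [0.1, 0.2, -0.3]
gripper_width: 0.357
t 2.0 jig xyz [-64.4 -15.3 244.1] tilt 26.3 yz-err -0.01,0.01 F(jig) [ 0.1  0.2 -0.3] w 0.36
(-95, 5, 60, 30) 0.1091 0.0180 0.1517 0.0156 -0.0643 -0.0001
(-88, 5, 22, 30) 0.1196 0.0174 0.1889 0.0156 -0.0643 -0.0001
[ 9.95834208e-02  4.47874163e-01 -2.01414154e-01  2.24998130e+00
 -2.06164351e-02  1.06168442e-03  1.75654251e+00]
```

View pics/wrist1.png

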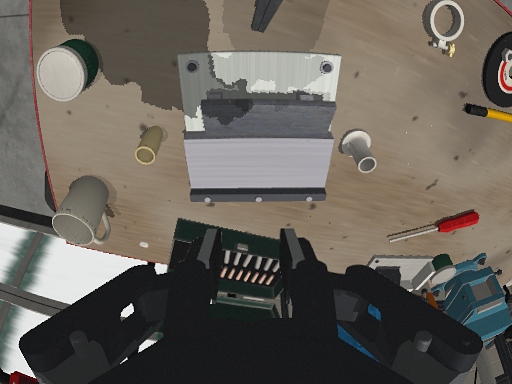

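The wrist view shows the jig centred, with the lip from (187,137) to (332,137) and the rail at about row 190. The last 30° of tilt drove joint 6 to its 0 limit, so I'll work with the tool nearly vertical. Next I'll check the jig pose with the wrist depth.

Run:
```python
from h import *
import cv2
c=load("wrist1.npz");K,T=c["intrinsics"],c["extrinsics"]
im=c["pixels"]
cv2.imwrite("pics/wcrop.png",cv2.resize(im[40:215,170:350][:,:,::-1],None,fx=4,fy=4,interpolation=cv2.INTER_CUBIC)[:600])
# full cloud -> jig frame
v,u=np.mgrid[40:215,130:400]
x=(u-K[0,2]);y=(v-K[1,2]);r=np.hypot(x,y);th=r/K[0,0]
d=np.stack([np.sin(th)*x/r,np.sin(th)*y/r,np.cos(th)],-1)
z=c["z_map"][v,u]; P=(d*(z/d[...,2])[...,None])@T[:3,:3].T+T[:3,3]
Q=(P-O)@J; ok=z>0
np.savez("wq.npz",Q=Q,ok=ok)
# centreline profile
for xx in range(-110,100,4):
  for y0 in (0,):
    m=ok&(abs(Q[...,0]-xx)<2)&(abs(Q[...,1]-y0)<12)
    if m.any(): print(xx,np.median(Q[m][:,2]).round(1),end="; ")
print()
for y0 in (-60,-30,0,30,60):
    m=ok&(abs(Q[...,1]-y0)<4)
    q=Q[m]
    rl=q[(q[:,2]>41)&(q[:,0]>60)&(q[:,0]<110)]; print(y0,"rail front x",np.percentile(rl[:,0],3),"z",np.median(rl[:,2]), end=" ")
    b=q[(q[:,0]<-5)&(q[:,2]>25)&(q[:,0]>-90)]; print("bar near x",np.percentile(b[:,0],3),"z near",np.median(b[b[:,0]<np.percentile(b[:,0],15)][:,2]))
for z0,nm in((32,"deck"),):
    m=ok&(abs(Q[...,2]-30)<2.5)&(Q[...,0]>10)&(Q[...,0]<70); print(nm,np.percentile(Q[m][:,1],[1,99]))
m=ok&(Q[...,2]>27)&(Q[...,0]>-50)&(Q[...,0]<-25)&(abs(Q[...,1])<110);print("bar y",np.percentile(Q[m][:,1],[1,99]))
```

```text
-110 0.3; -106 0.2; -102 2.8; -98 8.7; -94 8.5; -90 8.6; -86 8.6; -82 8.4; -78 8.7; -74 8.6; -70 8.6; -66 8.8; -62 8.5; -58 8.6; -54 43.4; -50 9.7; -46 10.0; -42 44.1; -38 43.1; -34 41.8; -30 40.4; -26 38.7; -22 36.6; -18 34.9; -14 33.1; -10 31.7; -6 30.1; -2 29.0; 2 29.7; 6 30.8; 10 30.8; 14 31.1; 18 30.4; 22 30.3; 26 30.1; 30 30.3; 34 30.4; 38 30.4; 42 30.6; 46 30.5; 50 30.4; 54 30.5; 58 30.3; 62 30.4; 66 30.4; 70 30.3; 74 30.1; 78 30.4; 82 38.6; 86 44.8; 90 44.7; 94 44.6; 
-60 rail front x 81.0928311658018 z 44.25813500428899 bar near x -56.45787716458455 z near 40.21122988971271
-30 rail front x 80.65551593156594 z 44.47848203863035 bar near x -55.47441671981617 z near 43.96483998862578
0 rail front x 80.61381990145533 z 45.218370203061625 bar near x -55.431098324240594 z near 44.3553688147841
30 rail front x 79.92519670418102 z 44.27162697345307 bar near x -55.27845640866015 z near 42.695664627619976
60 rail front x 80.38267548636611 z 44.305958964562365 bar near x -55.6459328680025 z near 41.346853107580614
deck [-94.76827967  92.26986104]
bar y [-65.82255653  80.25040913]
```

View pics/wcrop.png

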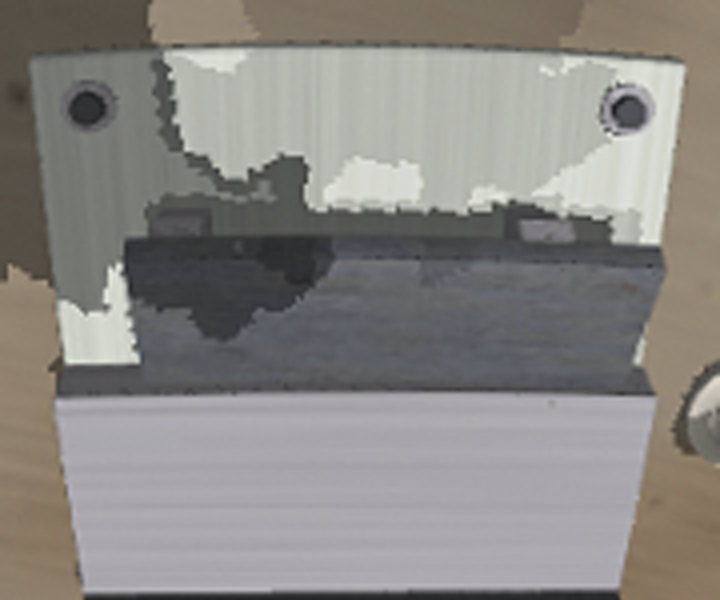

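The jig pose holds: rail at 80.5, deck at z 30.4, yaw within 0.5°. The bar's near edge is at x≈-58 and its centre at y≈+7.

```bash
python3 -c "
from h import *
rows((-95,5,90,7),(-90,5,20,7))"
```

```text
t 2.1 jig xyz [-64.5 -15.  243.5] tilt 26.2 yz-err -0.01,0.01 F(jig) [ 0.2 -0.9 -0.3] w 0.36
(-95, 5, 90, 7) 0.0952 0.0180 0.1245 0.0158 0.3359 0.0032
(-90, 5, 20, 7) 0.1217 0.0170 0.1895 0.0158 0.3359 0.0032
```

```bash
python3 -m handwheel '0.03 0.006 0.04 0.005 0.11 0 -0.29; 0.06 0.012 0.08 0.01 0.22 0 -0.29; 0.095 0.018 0.1245 0.015 0.336 0 -0.29; 0.095 0.018 0.1245 0.015 0.336 0 -0.29; 0.095 0.018 0.1245 0.015 0.336 0 -0.29; 0.095 0.018 0.1245 0.015 0.336 0 -0.29'
python3 -c "
from h import *
rows((-90,5,21,7))
rows((-90,5,21,3))"
```

```text
time: 2.75
eef_pos: [448.1, 26.2, 91.9]
ee_rot: [-0.113, 0.992, 0.007, 0.062]
contact_force: [1.0, 0.3, 0.2]
gripper_width: 0.357
t 2.8 jig xyz [-94.5   4.5  91.9] tilt 7.2 yz-err -0.00,-0.00 F(jig) [1.  0.1 0.2] w 0.36
(-90, 5, 21, 7) 0.0044 0.0005 0.0709 0.0001 0.0035 0.0026
t 2.8 jig xyz [-94.5   4.5  91.9] tilt 7.2 yz-err -0.00,-0.00 F(jig) [1.  0.1 0.2] w 0.36
(-90, 5, 21, 3) 0.0044 0.0005 0.0709 -0.0000 0.0733 0.0026
```

```bash
python3 -m handwheel '0.002 0 0.03 0 0 0 -0.29; 0.004 0 0.055 0 0 0 -0.29; 0.0044 0.0005 0.071 0 0 0 -0.29; 0.0044 0.0005 0.071 0 0 0 -0.29; 0.0044 0.0005 0.071 0 0 0 -0.29'
python3 - <<'E'
from h import *
from plant import robot
import cv2
rows((-75,5,20,7),(-68,5,22,7))
c=robot.capture("scene"); cv2.imwrite("pics/s2.png",cv2.resize(c["pixels"][110:245,195:335][:,:,::-1],None,fx=4,fy=4,interpolation=cv2.INTER_CUBIC))
print(robot.get_state()["joints"])
E
```

```text
time: 3.25
eef_pos: [470.4, 27.6, 36.3]
ee_rot: [-0.112, 0.992, 0.008, 0.05]
contact_force: [0.4, -0.0, 0.9]
gripper_width: 0.354
t 3.2 jig xyz [-72.5   0.9  36.3] tilt 5.7 yz-err -0.00,0.00 F(jig) [ 0.3 -0.1  0.9] w 0.35
(-75, 5, 20, 7) 0.0041 0.0040 0.0160 0.0051 -0.0219 0.0012
(-68, 5, 22, 7) -0.0030 0.0040 0.0147 0.0051 -0.0219 0.0012
[-1.05084648e-01  9.09671305e-01 -1.96042887e-02  2.13216016e+00
 -4.19901525e-01  6.47061193e-04  2.09931448e+00]
```

View pics/s2.png

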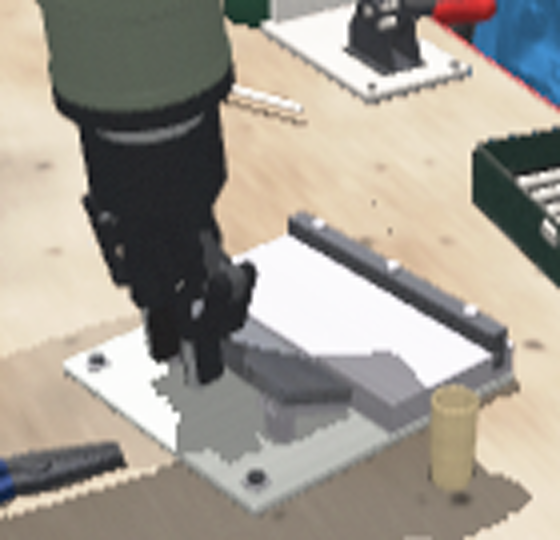

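Joint 6 is at its limit again, so I'll go to zero tilt, where there's margin.

```bash
python3 -c "
from h import *
rows((-88,5,40,0))"
```

```text
t 3.3 jig xyz [-72.5   0.9  36.5] tilt 5.8 yz-err -0.00,0.00 F(jig) [-0.6 -0.4  1.5] w 0.35
(-88, 5, 40, 0) 0.0151 0.0042 -0.0050 0.0050 0.1004 0.0016
```

```bash
python3 -m handwheel '0.005 0.002 -0.002 0.002 0.05 0 -0.29; 0.010 0.004 -0.004 0.005 0.10 0 -0.29; 0.015 0.004 -0.005 0.005 0.10 0 -0.29; 0.015 0.004 -0.005 0.005 0.10 0 -0.29; 0.015 0.004 -0.005 0.005 0.10 0 -0.29'
python3 -c "
from h import *
rows((-85,5,21,0))
from plant import robot; print(robot.get_state()['joints'])"
```

```text
time: 3.8
eef_pos: [454.6, 27.6, 40.6]
ee_rot: [-0.112, 0.994, 0.0, 0.001]
contact_force: [-1.1, -0.0, 0.4]
gripper_width: 0.354
t 3.8 jig xyz [-87.9   4.4  40.6] tilt 0.1 yz-err -0.00,-0.00 F(jig) [-1.1  0.2  0.4] w 0.35
(-85, 5, 21, 0) -0.0029 0.0006 0.0196 -0.0001 0.0025 0.0008
[-0.17653528  0.90614277  0.08255475  2.08527868 -0.41300887  0.16284763
  2.07741174]
```

```bash
python3 -m handwheel '-0.003 0.0006 0.010 0 0 0 -0.29; -0.003 0.0006 0.0196 0 0 0 -0.29; -0.003 0.0006 0.0196 0 0 0 -0.29; -0.003 0.0006 0.0196 0 0 0 -0.29'
python3 -c "
from h import *
rows((-75,5,21,0),(-70,5,21,0))
from plant import robot; print(robot.get_state()['joints'])"
```

```text
time: 4.2
eef_pos: [457.1, 28.7, 20.5]
ee_rot: [-0.112, 0.994, 0.0, 0.001]
contact_force: [1.2, 0.8, 0.1]
gripper_width: 0.355
t 4.2 jig xyz [-85.2   4.9  20.5] tilt 0.1 yz-err -0.00,0.00 F(jig) [1.4 0.5 0.1] w 0.35
(-75, 5, 21, 0) -0.0102 0.0001 -0.0005 0.0001 0.0015 0.0005
(-70, 5, 21, 0) -0.0152 0.0001 -0.0005 0.0001 0.0015 0.0005
[-0.1662921   0.94941887  0.06128871  2.07892439 -0.41924255  0.12320516
  2.08044936]
```

```bash
python3 -m handwheel '-0.008 0 0 0 0 0 -0.29; -0.012 0 0 0 0 0 -0.29; -0.014 0 0 0 0 0 -0.29; -0.016 0 0 0 0 0 -0.29; -0.016 0 0 0 0 0 -0.29'
python3 -c "
from h import *
now()"
```

```text
time: 4.7
eef_pos: [472.9, 32.4, 20.6]
ee_rot: [-0.112, 0.994, 0.0, 0.001]
contact_force: [-0.2, 0.5, -0.3]
gripper_width: 0.354
t 4.7 jig xyz [-69.    5.   20.6] tilt 0.1 yz-err -0.00,0.00 F(jig) [-0.1  0.6 -0.3] w 0.35
```

```bash
python3 -m handwheel '-0.002 0 0 0 0 0 -0.29; -0.004 0 0 0 0 0 -0.29; -0.006 0 0 0 0 0 -0.29'
python3 - <<'E'
from h import *
now()
from plant import robot
import cv2
c=robot.capture("scene"); cv2.imwrite("pics/s3.png",cv2.resize(c["pixels"][110:245,195:335][:,:,::-1],None,fx=4,fy=4,interpolation=cv2.INTER_CUBIC))
E
```

```text
time: 5.0
eef_pos: [478.1, 33.5, 20.5]
ee_rot: [-0.112, 0.994, 0.0, -0.0]
contact_force: [-11.1, -4.6, -1.0]
gripper_width: 0.356
t 5.0 jig xyz [-63.6   4.9  20.5] tilt 0.0 yz-err -0.00,0.00 F(jig) [-11.8  -2.1  -1. ] w 0.36
```

View pics/s3.png

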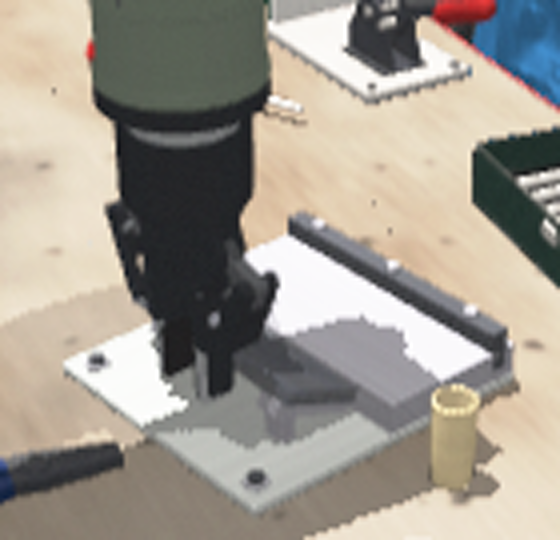

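Contact at 12 N with TCP x −63.6, so the bar is against the step. Now the arc, mostly upward at first.

```bash
python3 -m handwheel '-0.0005 0 -0.0015 0 0 0 -0.29; -0.0012 0 -0.003 0 0 0 -0.29; -0.0018 0 -0.005 0 0 0 -0.29'
python3 -c "
from h import *
now()"
```

```text
time: 5.35
eef_pos: [478.8, 33.6, 25.3]
ee_rot: [-0.112, 0.994, 0.0, -0.002]
contact_force: [-6.4, -2.5, -2.1]
gripper_width: 0.358
t 5.3 jig xyz [-63.    4.9  25.3] tilt -0.2 yz-err -0.00,0.00 F(jig) [-6.7 -1.  -2.1] w 0.36
```

```bash
python3 -m handwheel '-0.002 0 -0.0015 0 0 0 -0.29; -0.003 0 -0.003 0 0 0 -0.29; -0.004 0 -0.005 0 0 0 -0.29'
python3 - <<'E'
from h import *
now()
from plant import robot
import cv2
c=robot.capture("scene"); cv2.imwrite("pics/s4.png",cv2.resize(c["pixels"][110:245,195:335][:,:,::-1],None,fx=4,fy=4,interpolation=cv2.INTER_CUBIC))
E
```

```text
time: 5.65
eef_pos: [480.7, 34.1, 30.1]
ee_rot: [-0.111, 0.994, 0.0, -0.004]
contact_force: [-13.6, -4.6, 1.2]
gripper_width: 0.354
t 5.7 jig xyz [-61.    5.   30.1] tilt -0.4 yz-err 0.00,0.00 F(jig) [-14.3  -1.5   1.2] w 0.35
```

View pics/s4.png

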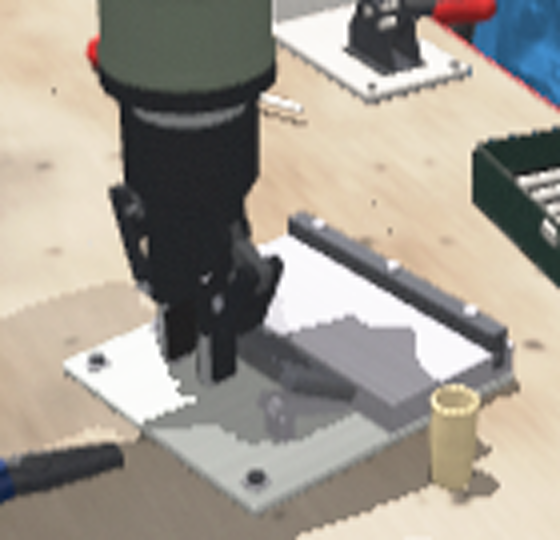

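```bash
python3 -m handwheel '-0.001 0 -0.003 0 0 0 -0.29; -0.002 0 -0.006 0 0 0 -0.29; -0.004 0 -0.008 0 0 0 -0.29'
python3 - <<'E'
from h import *
now()
from plant import robot
import cv2
c=robot.capture("scene"); cv2.imwrite("pics/s5.png",cv2.resize(c["pixels"][140:220,240:320][:,:,::-1],None,fx=7,fy=7,interpolation=cv2.INTER_CUBIC))
c=robot.capture("wrist"); cv2.imwrite("pics/w5.png",c["pixels"][:,:,::-1])
E
```

```text
time: 6.0
eef_pos: [484.2, 35.0, 38.6]
ee_rot: [-0.111, 0.994, 0.0, -0.005]
contact_force: [-11.0, -3.4, 2.1]
gripper_width: 0.357
t 6.0 jig xyz [-57.5   5.1  38.6] tilt -0.5 yz-err 0.00,0.00 F(jig) [-11.5  -0.9   2.1] w 0.36
```

View pics/s5.png

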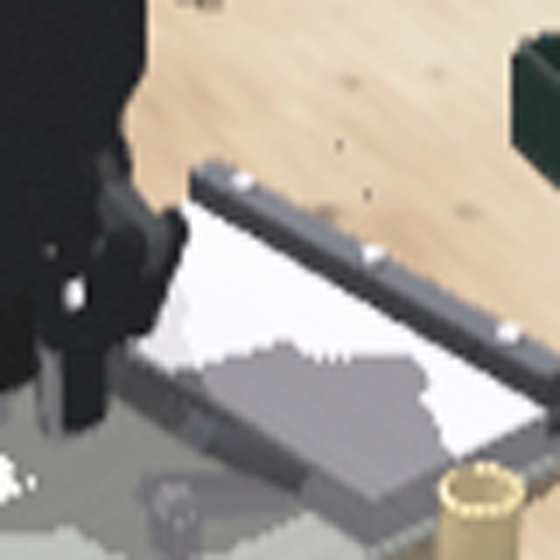

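View pics/w5.png

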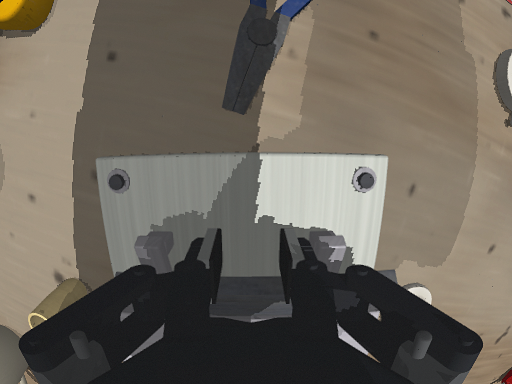

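In the scene crop the bar is edge-on: only its 10 mm strip shows, from (115,360) to (300,485). That matches about 45°, as planned. I'll continue along the arc.

```bash
python3 -m handwheel '-0.003 0 -0.004 0 0 0 -0.29; -0.006 0 -0.007 0 0 0 -0.29; -0.009 0 -0.010 0 0 0 -0.29; -0.011 0 -0.011 0 0 0 -0.29'
python3 - <<'E'
from h import *
now()
from plant import robot
import cv2
c=robot.capture("scene"); cv2.imwrite("pics/s6.png",cv2.resize(c["pixels"][140:220,240:320][:,:,::-1],None,fx=7,fy=7,interpolation=cv2.INTER_CUBIC))
E
```

```text
time: 6.5
eef_pos: [494.7, 37.5, 50.0]
ee_rot: [-0.111, 0.994, 0.0, -0.005]
contact_force: [-10.0, -2.5, 6.9]
gripper_width: 0.356
t 6.5 jig xyz [-46.6   5.1  50. ] tilt -0.6 yz-err 0.00,0.00 F(jig) [-10.3  -0.2   6.9] w 0.36
```

View pics/s6.png

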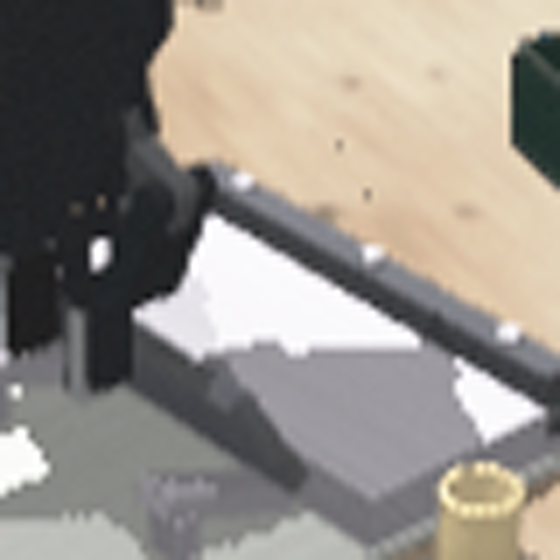

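The bar is steeper now, about 60°. The upward force on the tool means I'm lagging in rise, so I'll rise more.

```bash
python3 -m handwheel '-0.000 0 -0.004 0 0 0 -0.29; -0.003 0 -0.008 0 0 0 -0.29; -0.007 0 -0.011 0 0 0 -0.29; -0.009 0 -0.012 0 0 0 -0.29'
python3 - <<'E'
from h import *
now()
from plant import robot
import cv2
c=robot.capture("scene"); cv2.imwrite("pics/s7.png",cv2.resize(c["pixels"][140:220,240:320][:,:,::-1],None,fx=7,fy=7,interpolation=cv2.INTER_CUBIC))
E
```

```text
time: 6.95
eef_pos: [504.6, 39.8, 62.4]
ee_rot: [-0.112, 0.994, 0.0, -0.004]
contact_force: [-1.0, 0.1, -0.3]
gripper_width: 0.359
t 7.0 jig xyz [-36.4   5.2  62.4] tilt -0.5 yz-err -0.00,0.00 F(jig) [-0.9  0.3 -0.3] w 0.36
```

View pics/s7.png

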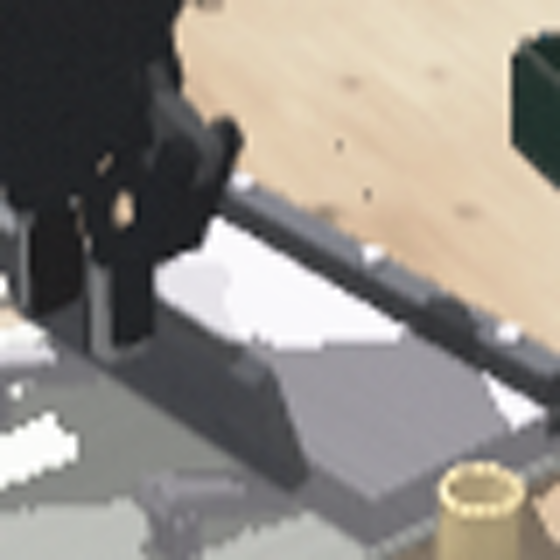

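The bar stands at roughly 72° with its underside visible (bottom right corner (300,485), top right (255,355)). Force is about 1 N. Next I'll push it past upright.

```bash
python3 -m handwheel '-0.004 0 0 0 0 0 -0.29; -0.008 0 0 0 0 0 -0.29; -0.012 0 0 0 0 0 -0.29; -0.015 0 0 0 0 0 -0.29; -0.017 0 -0.001 0 0 0 -0.29'
python3 - <<'E'
from h import *
now()
from plant import robot
import cv2
c=robot.capture("scene"); cv2.imwrite("pics/s8.png",cv2.resize(c["pixels"][140:220,240:320][:,:,::-1],None,fx=7,fy=7,interpolation=cv2.INTER_CUBIC))
E
```

```text
time: 7.5
eef_pos: [521.5, 43.6, 63.1]
ee_rot: [-0.112, 0.994, 0.0, -0.004]
contact_force: [-1.3, 0.2, -0.6]
gripper_width: 0.355
t 7.5 jig xyz [-19.2   5.2  63.1] tilt -0.5 yz-err -0.00,0.00 F(jig) [-1.3  0.5 -0.6] w 0.36
```

View pics/s8.png

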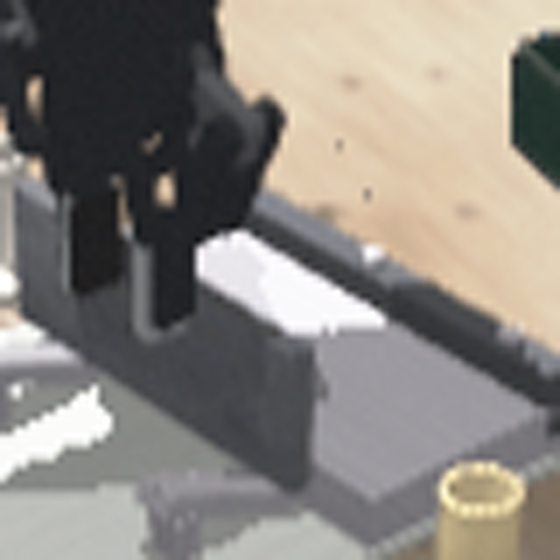

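The bar is upright. I'll push gently past it.

```bash
python3 -m handwheel '-0.003 0 0 0 0 0 -0.29; -0.006 0 0 0 0 0 -0.29; -0.009 0 0 0 0 0 -0.29; -0.012 0 0 0 0 0 -0.29; -0.012 0 0 0 0 0 -0.29'
python3 - <<'E'
from h import *
now()
from plant import robot
import cv2
c=robot.capture("scene"); cv2.imwrite("pics/s9.png",cv2.resize(c["pixels"][140:220,240:320][:,:,::-1],None,fx=7,fy=7,interpolation=cv2.INTER_CUBIC))
E
```

```text
time: 8.05
eef_pos: [533.8, 46.4, 63.1]
ee_rot: [-0.112, 0.994, 0.0, -0.004]
contact_force: [0.2, 0.9, -0.2]
gripper_width: 0.355
t 8.1 jig xyz [-6.5  5.2 63.1] tilt -0.4 yz-err -0.00,0.00 F(jig) [ 0.4  0.8 -0.2] w 0.36
```

View pics/s9.png

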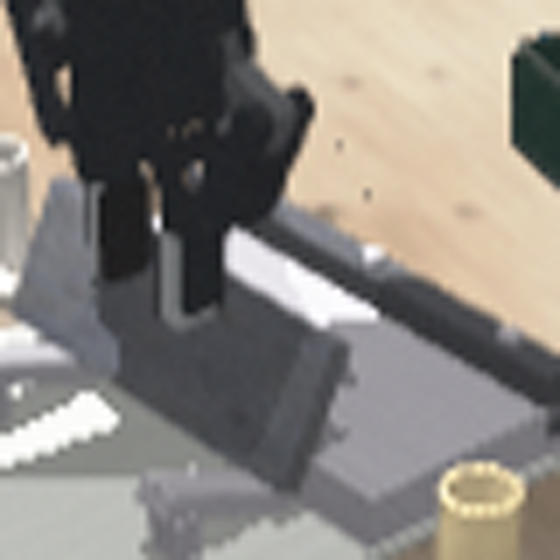

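```bash
python3 -m handwheel '-0.003 0 0 0 0 0 -0.29; -0.006 0 0 0 0 0 -0.29; -0.009 0 0 0 0 0 -0.29; -0.012 0 0 0 0 0 -0.29; -0.012 0 0 0 0 0 -0.29'
python3 - <<'E'
from h import *
now()
from plant import robot
import cv2
c=robot.capture("scene"); cv2.imwrite("pics/s10.png",cv2.resize(c["pixels"][140:220,240:320][:,:,::-1],None,fx=7,fy=7,interpolation=cv2.INTER_CUBIC))
E
```

```text
time: 8.6
eef_pos: [545.5, 49.1, 63.0]
ee_rot: [-0.112, 0.994, 0.0, -0.004]
contact_force: [0.2, -0.3, -0.6]
gripper_width: 0.353
t 8.6 jig xyz [ 5.5  5.2 63. ] tilt -0.4 yz-err -0.00,0.00 F(jig) [ 0.2 -0.3 -0.6] w 0.35
```

View pics/s10.png

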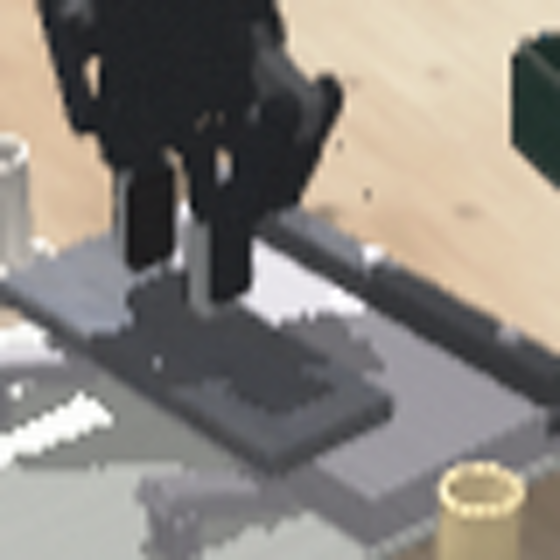

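The bar lies flat, turned over and slightly overhanging the lip. I'll back off, lower to z≈35 and measure with the wrist camera.

```bash
python3 -m handwheel '0.015 0 -0.005 0 0 0 -0.29; 0.035 0 -0.003 0 0 0 -0.29; 0.055 0 0 0 0 0 -0.29; 0.065 0 0.005 0 0 0 -0.29; 0.065 0 0.02 0 0 0 -0.29; 0.065 0 0.028 0 0 0 -0.29; 0.065 0 0.028 0 0 0 -0.29'
python3 - <<'E'
from h import *
rows((-25,5,34.5,0),(14,5,34.5,0))
from plant import robot
import cv2
c=robot.capture("top"); cv2.imwrite("pics/t11.png",cv2.resize(c["pixels"][115:235,190:340][:,:,::-1],None,fx=5,fy=5,interpolation=cv2.INTER_CUBIC))
c=robot.capture("scene");np.savez("s11.npz",**c); cv2.imwrite("pics/s11.png",cv2.resize(c["pixels"][145:245,195:335][:,:,::-1],None,fx=5,fy=5,interpolation=cv2.INTER_CUBIC))
E
```

```text
time: 9.35
eef_pos: [481.4, 34.5, 34.8]
ee_rot: [-0.112, 0.994, 0.0, -0.005]
contact_force: [-0.2, 0.5, 0.7]
gripper_width: 0.352
t 9.3 jig xyz [-60.3   5.2  34.8] tilt -0.5 yz-err -0.00,0.00 F(jig) [-0.1  0.5  0.7] w 0.35
(-25, 5, 34.5, 0) -0.0353 -0.0002 -0.0001 0.0018 -0.0093 0.0004
(14, 5, 34.5, 0) -0.0743 -0.0003 -0.0004 0.0018 -0.0093 0.0004
```

View pics/s11.png

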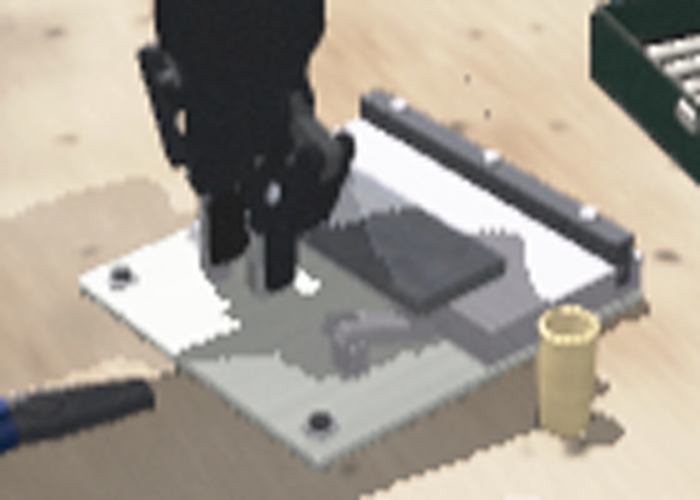

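View pics/t11.png

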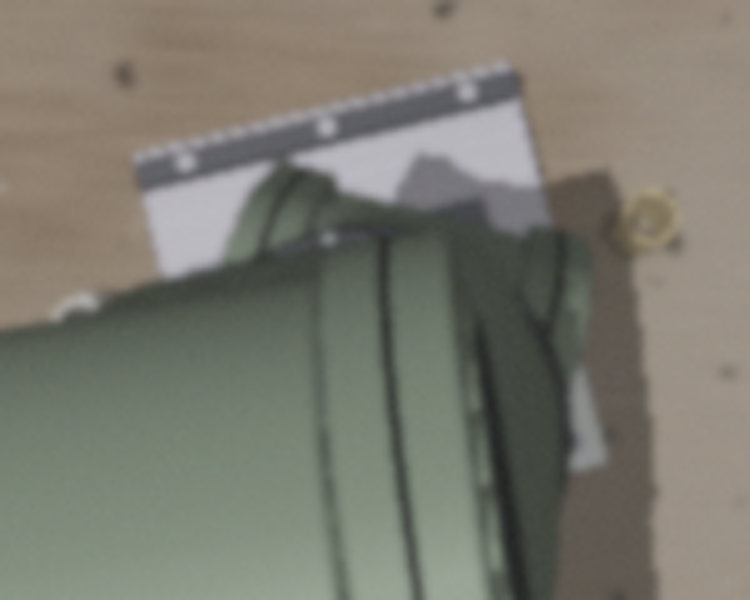

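Flat on the deck. Next is pushing it along.

```bash
python3 -m handwheel '-0.020 0 0 0 0 0 -0.29; -0.032 0 0 0 0 0 -0.29; -0.036 0 0 0 -0.005 0 -0.29; -0.040 0 0 0 -0.009 0 -0.29; -0.044 0 0 0 -0.009 0 -0.29; -0.048 0 0 0 -0.009 0 -0.29'
python3 -c "
from h import *
rows((5,6,34.5,0))"
```

```text
time: 10.05
eef_pos: [527.4, 45.0, 35.5]
ee_rot: [-0.112, 0.994, 0.001, -0.001]
contact_force: [-7.6, -2.5, 5.9]
gripper_width: 0.354
t 10.1 jig xyz [-13.    5.2  35.5] tilt -0.1 yz-err -0.00,0.00 F(jig) [-7.9 -0.7  5.9] w 0.35
(5, 6, 34.5, 0) -0.0180 0.0008 0.0010 0.0019 -0.0010 0.0003
```

The 6 N upward force is odd, so I'll look.

Run:
```python
from h import *
from plant import robot
import cv2
c=robot.capture("scene");np.savez("s12.npz",**c); cv2.imwrite("pics/s12.png",cv2.resize(c["pixels"][140:220,235:325][:,:,::-1],None,fx=7,fy=7,interpolation=cv2.INTER_CUBIC))
c=robot.capture("wrist"); cv2.imwrite("pics/w12.png",cv2.resize(c["pixels"][200:340,160:340][:,:,::-1],None,fx=4,fy=4))
now()
```

```text
t 10.2 jig xyz [-12.4   5.2  35.5] tilt 0.0 yz-err -0.00,0.00 F(jig) [-3.2  0.6  2. ] w 0.35
```

View pics/s12.png

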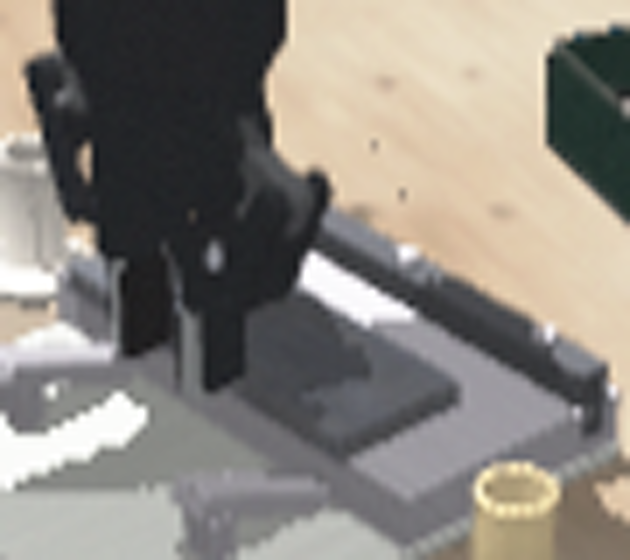

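View pics/w12.png

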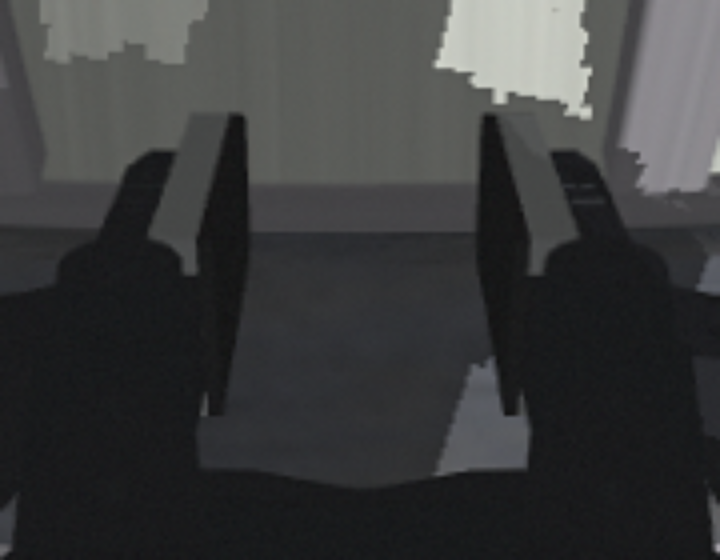

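The wrist crop shows the bar's near edge (row 230) just past the lip (row 185). With the jaws part open the real tips sit higher than the TCP, so they are pushing near the bar's top edge. I'll back off, lower 3 mm and push again.

```bash
python3 -m handwheel '0.006 0 0 0 0 0 -0.29; 0.008 0 0.002 0 0 0 -0.29; 0.008 0 0.0032 0 0 0 -0.29; 0.008 0 0.0032 0 0 0 -0.29; 0.003 0 0.0032 0 0 0 -0.29; -0.001 0 0.0032 0 0 0 -0.29; -0.004 0 0.0032 0 0 0 -0.29; -0.008 0 0.0032 0 0 0 -0.29'
python3 -c "
from h import *
now()"
```

```text
time: 10.95
eef_pos: [535.3, 46.9, 32.2]
ee_rot: [-0.112, 0.994, 0.001, -0.001]
contact_force: [-7.6, -2.1, 4.8]
gripper_width: 0.354
t 10.9 jig xyz [-5.   5.3 32.2] tilt -0.1 yz-err -0.00,0.00 F(jig) [-7.8 -0.3  4.8] w 0.35
```

The upward force persists, so I'll back off and shut the fingers. The tips then sit exactly at the TCP.

```bash
python3 -m handwheel '0.015 0 0 0 0 0 -0.29; 0.030 0 0 0 0 0 -1; 0.030 0.001 -0.003 0 0 0 -1; 0.030 0.001 -0.003 0 0 0 -1; 0.030 0.001 -0.003 0 0 0 -1; 0.030 0.001 -0.003 0 0 0 -1'
python3 - <<'E'
from h import *
from plant import robot
import cv2
rows((-10,7,34.5,0),(14,7,34.5,0))
c=robot.capture("scene");np.savez("s13.npz",**c); cv2.imwrite("pics/s13.png",cv2.resize(c["pixels"][140:220,235:325][:,:,::-1],None,fx=7,fy=7,interpolation=cv2.INTER_CUBIC))
c=robot.capture("wrist");np.savez("w13.npz",**c); cv2.imwrite("pics/w13.png",cv2.resize(c["pixels"][200:340,160:340][:,:,::-1],None,fx=4,fy=4))
E
```

```text
time: 11.55
eef_pos: [506.3, 41.3, 35.2]
ee_rot: [-0.112, 0.994, 0.001, -0.001]
contact_force: [0.0, 0.2, 0.1]
gripper_width: -0.001
t 11.6 jig xyz [-34.5   6.3  35.2] tilt -0.1 yz-err -0.00,0.00 F(jig) [0.1 0.2 0.1] w -0.00
(-10, 7, 34.5, 0) -0.0245 0.0006 0.0007 0.0018 -0.0013 0.0007
(14, 7, 34.5, 0) -0.0485 0.0006 0.0007 0.0018 -0.0013 0.0007
```

View pics/s13.png

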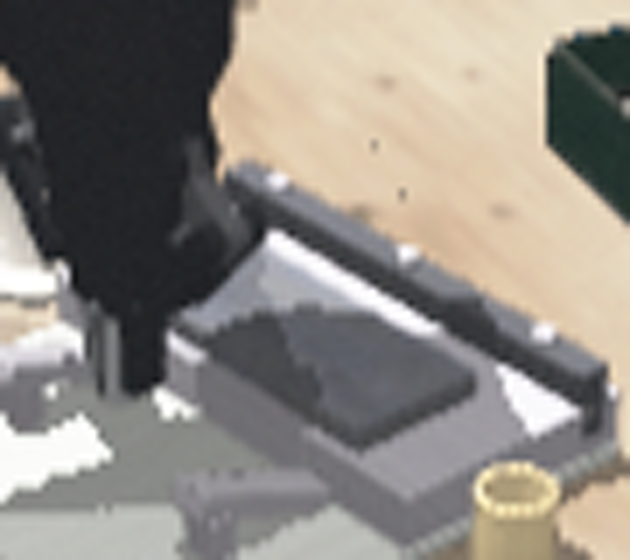

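View pics/w13.png

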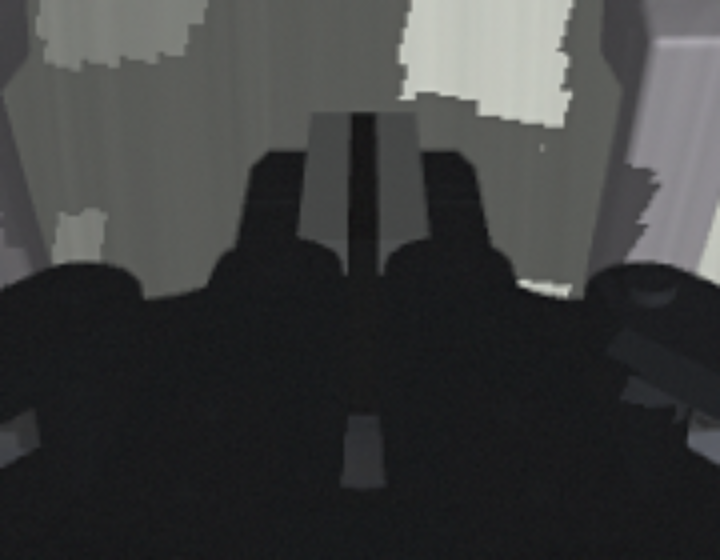

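```bash
cat >> h.py <<'E'
def bar(f):
    c=load(f);K,T=c["intrinsics"],c["extrinsics"]
    v,u=np.mgrid[0:384,0:512]; z=c["z_map"]
    P=np.stack([(u-K[0,2])/K[0,0]*z,(v-K[1,2])/K[1,1]*z,z],-1)@T[:3,:3].T+T[:3,3]
    Q=(P-O)@J; return Q[(z>0)&(Q[...,2]>37)&(Q[...,2]<43)&(abs(Q[...,1])<100)&(Q[...,0]>-40)&(Q[...,0]<77)]
E
python3 - <<'E'
from h import *
q=bar("s13.npz"); print(len(q),q.min(0),q.max(0),np.median(q[:,2]))
for y in range(-70,90,20):
    m=q[abs(q[:,1]-y)<6]
    if len(m)>3: print(y,len(m),m[:,0].min().round(1),m[:,0].max().round(1))
E
```

```text
531 [-35.60613204 -69.44044323  37.18342565] [61.93604937 47.08214683 42.99839196] 41.14886336975803
-70 40 5.8 59.2
-50 64 5.9 61.0
-30 57 3.8 61.9
-10 56 5.6 60.3
10 60 5.2 60.3
30 38 6.9 60.7
```

The bar is parallel, its top at z≈41, with edges at x≈5.5 and 60.5. That leaves about 19 mm to the rail, so the final TCP should be near x 14.

```bash
python3 -m handwheel '-0.018 0.0006 0.0007 0 0 0 -1; -0.024 0.0006 0.0007 0 0 0 -1; -0.028 0.0006 0.0007 0 0 0 -1; -0.032 0.0006 0.0007 0 0 0 -1; -0.036 0.0006 0.0007 0 0 0 -1; -0.040 0.0006 0.0007 0 0 0 -1; -0.043 0.0006 0.0007 0 0 0 -1'
python3 -c "
from h import *
now()"
```

```text
time: 12.35
eef_pos: [547.2, 51.2, 34.3]
ee_rot: [-0.112, 0.994, 0.001, -0.002]
contact_force: [-4.7, -0.7, 1.6]
gripper_width: -0.002
t 12.3 jig xyz [ 7.6  6.9 34.3] tilt -0.2 yz-err -0.00,0.00 F(jig) [-4.8  0.4  1.6] w -0.00
```

```bash
python3 -m handwheel '-0.003 0 0 0 0 0 -1; -0.005 0 0 0 0 0 -1; -0.0065 0 0 0 0 0 -1; -0.007 0 0 0 0 0 -1'
python3 -c "
from h import *
now()"
```

```text
time: 12.75
eef_pos: [553.5, 52.6, 34.3]
ee_rot: [-0.112, 0.994, 0.001, -0.002]
contact_force: [-6.6, -0.1, 4.0]
gripper_width: 0.004
t 12.8 jig xyz [14.1  6.9 34.3] tilt -0.3 yz-err -0.00,0.00 F(jig) [-6.5  1.3  4. ] w 0.00
```

```bash
python3 -m handwheel '-0.001 0 0 0 0 0 -1; -0.002 0 0 0 0 0 -1; -0.003 0 0 0 0 0 -1'
python3 -c "
from h import *
now()"
```

```text
time: 13.05
eef_pos: [554.9, 53.0, 34.2]
ee_rot: [-0.111, 0.994, 0.001, -0.004]
contact_force: [-14.6, -3.3, 9.9]
gripper_width: -0.002
t 13.1 jig xyz [15.5  6.9 34.2] tilt -0.5 yz-err 0.00,0.00 F(jig) [-15.    0.    9.9] w -0.00
```

Force is rising (15 N) and the motion has stopped short: it's at the rail. I'll back away along -x, lift and verify.

```bash
python3 -m handwheel '-0.001 0 0 0 0 0 -1; -0.001 0 0 0 0 0 -1; 0.01 0 0 0 0 0 -1; 0.04 0 0 0 0 0 -1; 0.06 0 -0.03 0 0 0 -1; 0.08 0 -0.07 0 0 0 -1; 0.09 0 -0.11 0 0 0 -1; 0.09 0 -0.13 0 0 0 -1; 0.09 0 -0.13 0 0 0 -1'
python3 - <<'E'
from h import *
from plant import robot
import cv2
now()
for n in("scene","wrist","top"):
    c=robot.capture(n);np.savez(n+"14.npz",**c); cv2.imwrite(f"pics/{n}14.png",c["pixels"][:,:,::-1])
c=load("scene14.npz")
cv2.imwrite("pics/s14.png",cv2.resize(c["pixels"][145:245,195:335][:,:,::-1],None,fx=5,fy=5,interpolation=cv2.INTER_CUBIC))
q=bar("scene14.npz"); print(len(q),q.min(0),q.max(0),np.median(q[:,2]))
for y in range(-70,90,20):
    m=q[abs(q[:,1]-y)<6]
    if len(m)>3: print(y,len(m),m[:,0].min().round(1),m[:,0].max().round(1))
E
```

```text
time: 13.95
eef_pos: [469.4, 33.0, 167.3]
ee_rot: [-0.111, 0.994, 0.001, -0.002]
contact_force: [-0.2, -0.9, -0.8]
gripper_width: 0.002
t 13.9 jig xyz [-72.3   6.4 167.3] tilt -0.2 yz-err 0.00,0.00 F(jig) [-0.4 -0.8 -0.8] w 0.00
670 [ 21.75520329 -70.06160616  37.05216185] [76.99516449 83.65881796 42.98868721] 41.26045940419226
-70 36 27.5 76.4
-50 56 22.4 75.3
-30 53 25.4 75.5
-10 51 25.2 75.2
10 51 24.8 76.3
30 48 24.0 75.6
50 49 23.8 75.7
70 49 24.5 76.5
```

View pics/s14.png

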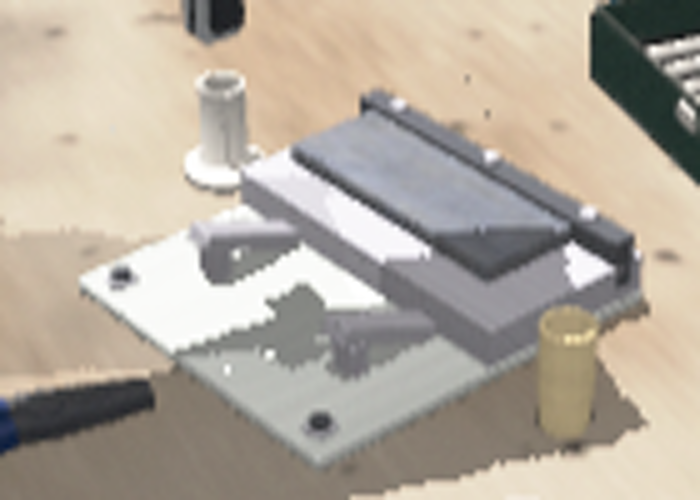

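View pics/wrist14.png

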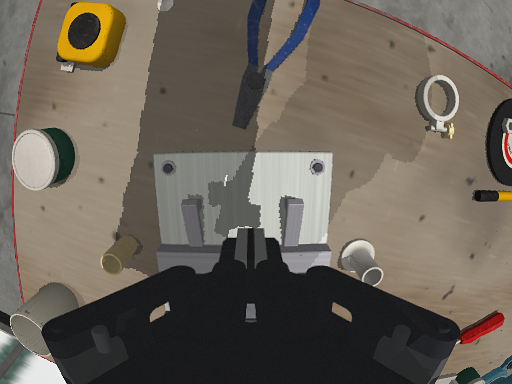

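The bar is flat against the rail: near edge at x≈24.8 (25 expected), parallel, top at z≈41. The neighbours look untouched. I'll settle the arm and hand in.

```bash
python3 -m handwheel '0 0 0 0 0 0 -1; 0 0 0 0 0 0 -1; 0 0 0 0 0 0 -1'
python3 - <<'E'
from h import *
from plant import robot
import cv2
a=load("top0.npz");b=load("top14.npz");c=load("scene0.npz")["pixels"].astype(int)-load("scene14.npz")["pixels"]
now(); print(robot.job_done())
E
```

```text
time: 14.4
eef_pos: [468.1, 32.9, 163.8]
ee_rot: [-0.111, 0.994, 0.001, -0.005]
contact_force: [0.3, -0.6, 0.6]
gripper_width: 0.002
t 14.4 jig xyz [-73.5   6.6 163.8] tilt -0.5 yz-err 0.00,0.00 F(jig) [ 0.2 -0.7  0.6] w 0.00
the job is handed in; nothing more can be done
None
```

I turned the bar over with the fingertips only and pushed it against the back rail, then handed the job in at 14.4 s. The hand-in reports no verdict. I pushed the bar down to the step, raised it along the arc past upright until it fell onto the deck, then pushed it along with the fingers shut.

**Last checks**
- **Position:** the depth readings put the bar's near edge at about x 24–25 mm in the jig frame (25 expected). That makes it flush with the rail to about 1–2 mm and parallel to it within about 1°. One edge sample, at y −70, read 27.5 mm, which I took as noise.
- **Flatness:** its top face read about 41 mm high (40 expected), flat on the deck.
- **Contact with the rail:** the finger force rose to about 15 N as the bar stopped. The highest net tool force in the readings was about 18 N; I did not log it between them.
- **Clear of the bar:** at hand-in the tool was about 124 mm above the bar, with no contact force.
- **Surroundings:** the things round the jig look unmoved in the pictures. I did not measure them individually.

**What did not go to plan**
- **Tilted fingers:** the 30° tilt I first wanted was out of range at joint 6, so I did the flip with the fingers upright.
- **Fingers part open:** on the deck they pushed with an unexpected upward force, so I shut them. Some upward force remained, 10 N at the rail, and I did not explain it.

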